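# Unbolt the pressure cutoff and raise its lever

### The job

The pressure cutoff's iron lever is bolted down in its lower (off) position. Lift the bolt's handle clear of its notch, draw the bolt all the way out, and lay the handle down in the notch at the other end so that the bolt cannot creep back; then raise the lever right up to its upper stop and leave it there. Do not disturb the loose fittings and the wrench lying about on the shelf.

Things in the scene. Friction and masses are not known exactly. Their poses are not given: they have to be found in the camera images.
- cutoff: The pressure cutoff, fixed on the shelf: 285 x 250 mm base plate (x = -125 to 160 mm), cast housing 219 mm tall at x = 20 to 140 mm, lever, bolt. Origin on the shelf surface straight below the lever's pivot. Its -x axis is the way the lever juts (roughly towards the robot), -y the way the bolt draws out (to the right seen from the robot), z up. Offsets in mm in other entries are in this frame.
- lever_pivot (a point): Pivot of the lever, at (0, 0, 150) mm; a level axis along the cutoff's y. The lever moves in the plane y = 0 between two upright iron cheeks (outer faces y = +-20 mm): they reach out to x = -111 mm and are 158 mm tall there, 200 mm tall from x = -50 mm inwards.
- bolt_axis (a point): Middle of the bolt's steel barrel, on the bolt's axis, at (-85, -88, 140) mm; the axis is level, along the cutoff's y, across above the lever. The barrel is 24 mm in diameter (29 mm at its end collars), from y = -136 to -40 mm, slotted along its upper front side with a notch down at either end; it lies on a ledge whose front edge is at x = -102 mm.
- bolt (a joint): How far the bolt is drawn, m. 0 = fully shot (its rod lies across above the lever and holds it down), 0.052 = fully out, end stop. It grows as the bolt slides along the cutoff's -y, away from the lever, with about 1.2 N of friction. With the handle down, a notch at either end of the travel leaves it only 2 to 3 mm of play.
- bolt_handle (a joint): How far the bolt's handle is lifted about the bolt's axis, rad. 0 = level, along the cutoff's -x, down in a notch; 1.15 = fully up, end stop. It must be lifted beyond about 0.8, best about 1.0, to clear the notch and kept so while sliding. It falls back by its own weight if let go, and drops into the outer notch only with the bolt drawn 0.049 or more.
- bolt_knob (a point): Centre of the steel ball, 20 mm in diameter, on the end of the bolt's handle (round stem 9 mm thick), 44 mm from the bolt's axis. Bolt shot and handle down: at (-129, -62, 140) mm; fully out and down: (-129, -114, 140) mm. It can be pinched from above along the cutoff's y and carried round its arc.
- lever (a joint): How far the lever is raised about its pivot, rad. 0 = lower stop (off), sloping 0.35 rad below level; 0.80 = upper stop, 0.45 rad above level. It is stiff, needs about 6 to 9 N upwards at the grip, and stays where it is left. While the bolt is shot it can rise only about 0.03 rad.
- lever_grip (a point): Point on the centre line of the lever's round grip, 200 mm from the pivot, where it is best held. The grip is a 20 mm round bar along the lever, from 170 to 225 mm from the pivot, with a 30 mm ball on its end. Inwards of it the lever is a bar 16 mm wide and 20 mm tall.
- thermostat_center (a point): Bystander, loose, to be left alone: glass-bulb thermostat, 66 mm clear tube lying in a brass cradle with a 70 x 34 mm foot, 44 mm tall. Point: its centre, half-way up.
- gauge_cap_center (a point): Bystander, loose, to be left alone: black bakelite gauge cap, round, 62 mm across, 30 mm tall. Point: its centre, half-way up.
- union_fitting_center (a point): Bystander, loose, to be left alone: copper pipe union, six-sided, 44 mm across, 48 mm tall. Point: its centre, half-way up.
- bleed_valve_center (a point): Bystander, loose, to be left alone: small steel bleed valve standing on its end, about 34 mm across, 45 mm tall, with a short cross bar on top. Point: its centre, half-way up.
- gauge_center (a point): Bystander, loose, to be left alone: round pressure gauge lying on its back, 64 mm across, 26 mm tall, brass stem. Point: its centre, half-way up.
- flange_center (a point): Bystander, loose, to be left alone: round iron pipe flange, 80 mm across, 24 mm tall. Point: its centre, half-way up.
- wrench_grip (a point): Bystander, loose, to be left alone: steel wrench, 200 mm long, lying flat. Point: middle of its handle.

How it is judged (in metres and radians):
On the way, in this order (a step that is already met when the one before it is completed fails the run):
1. the handle is lifted clear and the bolt drawn clear of the lever (value of joint bolt above 0.036 m and value of joint lever below 0.1 rad), for 0.1 s.
2. the bolt is fully out and its handle laid down in the outer notch, the lever not yet raised (value of joint bolt above 0.046 m and value of joint bolt_handle below 0.25 rad and value of joint lever below 0.1 rad), for 0.2 s.
3. the lever is raised to its upper stop (value of joint lever above 0.73 rad), for 0.2 s.
At the end, for the whole second after the job is handed in: The bolt is fully out (drawn more than 46 of 52 mm) with its handle down in the outer notch (within 0.25 rad of level), and the lever stands at its upper stop (raised more than 0.73 of 0.80 rad), at rest (value of joint bolt above 0.046 m and value of joint bolt_handle below 0.25 rad and value of joint lever above 0.73 rad and velocity of joint lever between -0.05 and 0.05 rad/s); the robot touches nothing.
It fails at once if a loose fitting or the wrench on the shelf is pushed more than 20 mm from its place (distance of any of thermostat_center, gauge_cap_center, union_fitting_center, bleed_valve_center, gauge_center, flange_center, wrench_grip from where it was at the start of the episode above 0.02 m).
It also fails if it takes over 48 s, if anything falls off the work surface, if the arm or the gripper's body presses on something with over 40 N, if the wrist force passes 120 N, or if a joint passes its speed limit or range.

### The arm

A 6-joint arm with a two-finger parallel gripper is mounted at the origin on the work surface. World frame = base frame: x ahead of the robot, y to its left, z up, the work surface at z = 0. Lengths are in m, angles in degrees, forces in N, time in s.
With the tool pointing down it reaches from about 0.4 to 0.825 m from the base axis. Payload 7 kg.
Tool frame: the origin (TCP) lies on the centre line of the jaws, within the pads' length; the fingertips stand 17 mm ahead of it and the grasp point (between the pads) lies 2 mm behind it; y points along the fingers, z is the direction in which the jaws open and shut, and the axes are right-handed (so a half turn about y gives the same grasp; the last joint's range is limited). The gripper opens to 88 mm and grips with 3 to 60 N. Pads are 19 mm wide; open, the fingers measure 130 mm over their backs; the gripper's body (78 mm by 193 mm) begins 47 mm behind the grasp point.
Start: joints at [85.778, 20.546, 0.682, 0, -70.136, -16.507], TCP at [0.239, 0.631, 0.221] pointing down, gripper open.
Joint ranges: [-176.03, 176.03], [-82.01, 121.73], [-58.28, 71.71], [-173.87, 95.51], [-174.79, -0.11], [-173.66, 173.66]. Speed limits (degrees/s): [136.94, 136.94, 172.46, 180, 180, 180].

### API

Orientations are given as [roll, pitch, yaw] about the fixed x, y, z axes, in that order (R = Rz(yaw) Ry(pitch) Rx(roll)).
In Python, from plant import r, capture, camera_info gives the robot as it stands. The module is installed in compiled form; this text tells all that it offers.
- The arm moves only by the tool apply_moves, never from a script. Its argument "deltas" is a list of rows, each an object of numbers: "tx", "ty", "tz": the shift along the tool's x, y, z in m; "turn": the turn about the tool's y in rad; "gripper": the finger opening in m, from 0 to 0.0876. A call has 1 to 5 rows; each row is the pose to reach, as a shift and turn from the pose commanded when the call began, along the tool's axes at that moment; what a row does not reach only later rows make up. A row lasts 1/10 s, in which the tool goes at most 50 mm and 8.59 degrees, less where a joint would pass 70% of its speed; a pose out of reach is approached as far as the arm can. A call with a gripper value outside its range is refused whole. The fingers move at their own pace and stop on an object; "newtons" is the grip in N (left out, the last holds). Time passes only in rows, so rows that repeat a pose let the fingers close. It gives the time, the measured TCP pose, the force and the opening at its end, in the units of the state.
- r.get_state(): the state, without advancing time (a new reading comes with each control period).
- capture(name): name is "side" or "top" or "wrist"; returns (picture, depth): 480x640x3 uint8, red, green, blue; 480x640 float32, m along the optical axis (not along the pixel's ray), 0 where there is no reading.
- camera_info(name): a dict with "K" (3x3 intrinsics, pixels), "eye" and "orientation" of the camera in the world; the wrist camera has in their place "tool_from_camera" (4x4, takes a point from camera to tool coordinates, whose origin is the TCP and whose axes are the tool frame's). Camera axes: x right, y up, looking along -z (the intrinsics and any distortion apply to the point x, -y, -z); pixel columns grow to the right and rows downward; lengths in m; the calibration is good to about 2 mm. A picture is of the moment at which its call begins: read the wrist's pose just before it. camera_info takes no time and is no camera call.
- r.close_job(): hands the job in, once; it reports no verdict.
The state is a dict: "time_s": time; "joints": joint angles; "qd": joint speeds; "joint_torque": joint torques, N m; "tcp_pos": TCP position; "eef_rot": TCP orientation; "contact_force": force on the tool from outside, world axes, zero at the start; "moment": the same for the moment, N m; "gripper_width": finger opening in m.
Only numpy, scipy, OpenCV 4.12 (cv2) and the standard library are available. Lean on these libraries where they do the work, as an engineer would, in place of code of your own. Each camera call takes 0.05 s, during which the arm holds its last target.

## Working session

There is one attempt and no reset: what is moved stays moved. The work goes in short steps, Python scripts to look and compute and a tool call to move; the robot and the scene stay as the last step left them, time stands still between calls to the robot, and variables do not carry over. Pictures are saved under pics/ and viewed, and the job is handed in when it is done.

Besides the shell and the picture viewer there is one more tool, called after "Request:" by a JSON object that holds its "api" and its "payload". apply_moves: Moves the arm, as the interface text tells. Its arguments: {"type":"object","properties":{"deltas":{"type":"array","items":{"type":"object","properties":{"tx":{"type":"number"},"ty":{"type":"number"},"tz":{"type":"number"},"turn":{"type":"number"},"gripper":{"type":"number"}}}},"newtons":{"type":"number"}},"required":["deltas"]}

```bash
mkdir -p pics; ls; python3 - <<'E'
from plant import r,capture,camera_info
import cv2,numpy as np
print(r.get_state())
for n in ("side","top","wrist"):
    print(n,camera_info(n))
    p,d=capture(n); np.savez(f"{n}0.npz",p=p,d=d)
    cv2.imwrite(f"pics/{n}0.png",p[:,:,::-1])
print(r.get_state()["time_s"])
E
```

```text
pics
{'time_s': 0.0, 'joints': array([ 8.57783076e+01,  2.05889334e+01,  6.34220240e-01, -2.00016624e-02,
       -7.01346156e+01, -1.65067508e+01]), 'qd': array([ 0.08937542,  0.00927047, -0.02477197,  0.04427808, -0.02267852,
       -0.00470131]), 'joint_torque': array([-1.84541437e-03, -5.82711983e+01,  2.93053079e+01,  6.99680284e+00,
        6.86382395e-03, -1.73519720e-04]), 'tcp_pos': array([0.23876173, 0.63084024, 0.22025468]), 'eef_rot': array([-8.99090099e+01,  7.35516082e-03,  1.59264751e+02]), 'contact_force': array([-0.91347631, -0.26603623, -0.06018848]), 'moment': array([-0.03983278, -0.00171123, -0.01388866]), 'gripper_width': 0.08769265508013073}
side {'K': array([[465.30036128,   0.        , 316.76755547],
       [  0.        , 465.30036128, 233.59777165],
       [  0.        ,   0.        ,   1.        ]]), 'eye': array([ 0.48734128, -0.80576354,  1.07681949]), 'orientation': array([37.97299656, -0.83555667, -6.69961383])}
top {'K': array([[504.68564951,   0.        , 320.09197372],
       [  0.        , 504.68564951, 240.5599734 ],
       [  0.        ,   0.        ,   1.        ]]), 'eye': array([ 0.35010889, -0.05440923,  1.23523337]), 'orientation': array([ 11.23075175,   0.67456671, -88.4622348 ])}
wrist {'K': array([[348.51735797,   0.        , 322.96981822],
       [  0.        , 348.51735797, 233.08090581],
       [  0.        ,   0.        ,   1.        ]]), 'tool_from_camera': array([[-1.09771831e-03, -9.52441407e-01, -3.04719809e-01,
        -8.15868653e-02],
       [ 1.22925269e-03,  3.04718477e-01, -9.52441672e-01,
        -1.64702568e-01],
       [ 9.99998642e-01, -1.42009031e-03,  8.36296111e-04,
        -9.75469372e-04],
       [ 0.00000000e+00,  0.00000000e+00,  0.00000000e+00,
         1.00000000e+00]])}
0.15
```

View pics/side0.png

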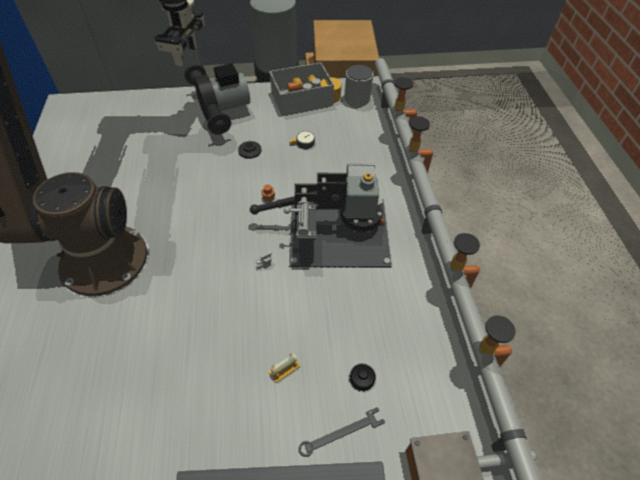

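View pics/top0.png

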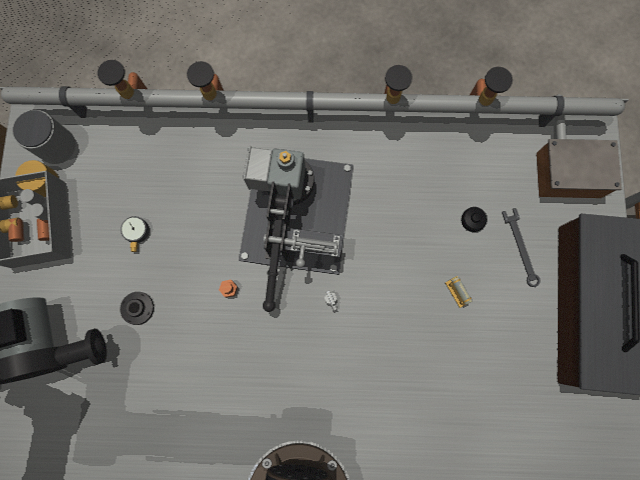

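View pics/wrist0.png

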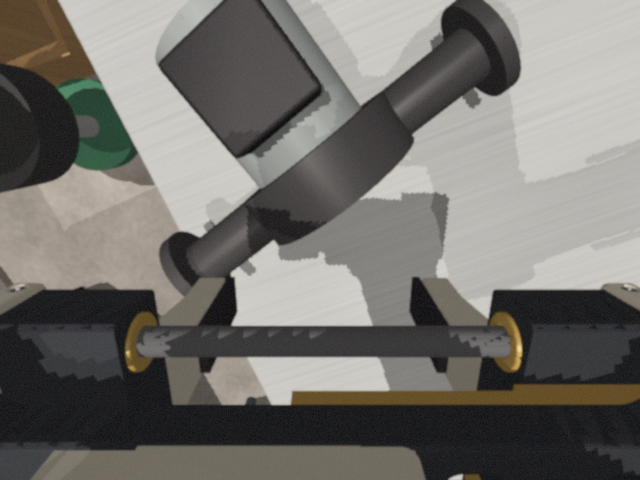

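```bash
cat > h.py <<'E'
import numpy as np,cv2
from scipy.spatial.transform import Rotation as R
from plant import camera_info
def rot(e): return R.from_euler('xyz',e,degrees=True).as_matrix()
def dep(n,u,v,d,pose=None):
    ci=camera_info(n);K=ci["K"]
    p=np.stack([(u-K[0,2])/K[0,0]*d,-(v-K[1,2])/K[1,1]*d,-d],-1)
    if n=="wrist":
        T=ci["tool_from_camera"]; p=p@T[:3,:3].T+T[:3,3]
        return p@rot(pose[1]).T+pose[0]
    return p@rot(ci["orientation"]).T+ci["eye"]
def proj(n,P,pose=None):
    ci=camera_info(n);K=ci["K"];P=np.atleast_2d(P)
    if n=="wrist":
        T=ci["tool_from_camera"]; q=(P-pose[0])@rot(pose[1]); q=(q-T[:3,3])@T[:3,:3]
    else: q=(P-ci["eye"])@rot(ci["orientation"])
    return np.stack([K[0,0]*q[:,0]/-q[:,2]+K[0,2],K[1,1]*q[:,1]/q[:,2]+K[1,2]],-1)
def cloud(n,pose=None,tag="0"):
    z=np.load(f"{n}{tag}.npz");v,u=np.mgrid[:480,:640]
    return dep(n,u.astype(float),v.astype(float),z["d"].astype(float),pose),z["p"],z["d"]
E
python3 - <<'E'
from h import *
for n,pts in (("top",[(250,149),(352,163),(341,273),(241,262),(269,306),(300,262),(285,156),(268,240),(228,288),(332,298),(330,190),(200,350)]),("side",[(256,210),(389,264),(291,265),(369,177),(304,203),(280,350)])):
    P,p,d=cloud(n)
    for u,v in pts: print(n,u,v,np.round(P[v,u],4))
# crops
for n,(a,b,c,e) in (("top",(130,320,200,380)),("side",(150,280,240,400))):
    z=np.load(f"{n}0.npz")["p"][a:b,c:e]
    cv2.imwrite(f"pics/{n}0c.png",cv2.resize(z[:,:,::-1],None,fx=4,fy=4,interpolation=cv2.INTER_CUBIC)[:600,:800])
E
```

```text
top 250 149 [0.7664 0.1263 0.1692]
top 352 163 [ 0.8013 -0.11   -0.0028]
top 341 273 [ 0.5146 -0.0869  0.0012]
top 241 262 [ 0.5361  0.1615 -0.001 ]
top 269 306 [0.4239 0.077  0.0858]
top 300 262 [0.5162 0.0064 0.1526]
top 285 156 [0.7333 0.0426 0.2179]
top 268 240 [0.5642 0.0789 0.1472]
top 228 288 [0.466  0.1802 0.0476]
top 332 298 [ 0.449  -0.0657  0.0454]
top 330 190 [ 0.7244 -0.055   0.0076]
top 200 350 [ 0.3202  0.2481 -0.0022]
side 256 210 [0.4317 0.069  0.0781]
side 389 264 [ 0.788  -0.1052  0.0058]
side 291 265 [ 0.5164 -0.0811  0.0083]
side 369 177 [0.7376 0.04   0.2069]
side 304 203 [0.5633 0.0156 0.152 ]
side 280 350 [ 0.469  -0.322  -0.0024]
```

View pics/top0c.png

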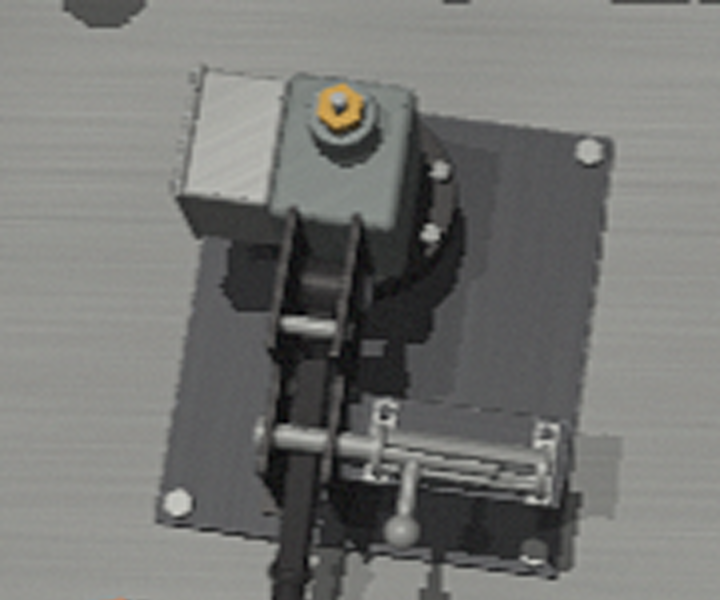

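View pics/side0c.png

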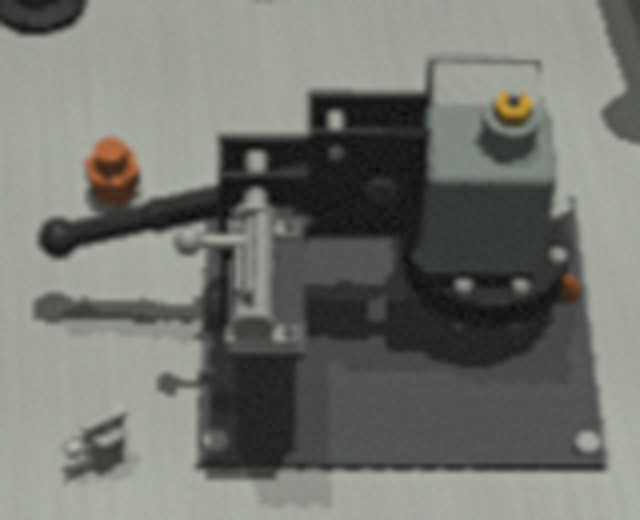

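```bash
cat > fit.py <<'E'
from h import *
from scipy.optimize import least_squares
obs=[("top",(300.5,262),(-.129,-.062,.140)),("side",(286.7,210.2),(-.129,-.062,.140)),
("top",(353,165),(.160,-.125,.006)),("top",(338.7,274.5),(-.125,-.125,.006)),("top",(238.8,260),(-.125,.125,.006)),
("side",(290,266.7),(-.125,-.125,.004)),("side",(391.2,266.7),(.160,-.125,.004))]
def T(p,q):
    c,s=np.cos(p[2]),np.sin(p[2]);q=np.asarray(q,float)
    return np.stack([p[0]+c*q[...,0]-s*q[...,1],p[1]+s*q[...,0]+c*q[...,1],q[...,2]],-1)
if __name__=="__main__":
    f=lambda p:np.concatenate([(proj(n,T(p,q))[0]-np.array(u)) for n,u,q in obs])
    s=least_squares(f,[.65,.05,-.1],loss='soft_l1')
    print(s.x,np.degrees(s.x[2]));print(f(s.x).reshape(-1,2).round(1))
    # knob triangulation
    def g(P): return np.concatenate([proj(n,P)[0]-np.array(u) for n,u,_ in obs[:2]])
    k=least_squares(g,[.5,0,.14]);print("knob",k.x,k.fun, T(s.x,(-.129,-.062,.14)))
    for nm,q in (("pivot",(0,0,.15)),("grip",(-.2*np.cos(.35),0,.15-.2*np.sin(.35))),("bolt",(-.085,-.088,.14))): print(nm,T(s.x,q))
    e=T(s.x,np.array([(-.235*np.cos(.35),0,.15-.235*np.sin(.35))]));print(proj("top",e),proj("side",e))
E
python3 fit.py
```

```text
[ 0.6500005   0.03008229 -0.11804698] -6.763593622180206
[[10.1  1.9]
 [ 0.1  6.3]
 [ 0.3 -0.5]
 [-0.8 -0.4]
 [-1.2 -0.3]
 [-0.9 -1.2]
 [ 0.5 -0.2]]
knob [0.51726038 0.00588506 0.14012517] [ 0.04814428  0.39510621  0.46052552 -0.14059944] [ 0.51459635 -0.01629351  0.14      ]
pivot [0.6500005  0.03008229 0.15      ]
grip [0.46343346 0.05220883 0.08142044]
bolt [ 0.55522803 -0.04729458  0.14      ]
[[278.98809438 303.71482556]] [[256.11562122 215.48591281]]
```

```bash
cat > fit2.py <<'E'
from fit import *
f=lambda p:np.concatenate([(proj(n,T(p,np.array(q)+([0,p[3],0] if i>1 else [0,0,0])))[0]-np.array(u)) for i,(n,u,q) in enumerate(obs)])
s=least_squares(f,[.65,.05,-.1,0],loss='soft_l1')
print(s.x,np.degrees(s.x[2]));print(f(s.x).reshape(-1,2).round(1))
np.save("pose.npy",s.x[:3])
for nm,q in (("knob",(-.129,-.062,.14)),("knobout",(-.129,-.114,.14)),("pivot",(0,0,.15)),("grip",(-.2*np.cos(.35),0,.15-.2*np.sin(.35))),("grip up",(-.2*np.cos(.45),0,.15+.2*np.sin(.45))),("bolt",(-.085,-.088,.14))): print(nm,T(s.x,q))
e=T(s.x,np.array([(-.235*np.cos(.35),0,.15-.235*np.sin(.35))]));print(proj("top",e),proj("side",e))
E
python3 fit2.py
```

```text
[ 0.65198024  0.05311519 -0.11224841 -0.02474275] -6.431360099555251
[[ 0.   0.6]
 [ 0.3 -0.1]
 [ 0.5 -0.5]
 [ 0.2 -0.4]
 [-0.3  0.3]
 [-0.9 -0.5]
 [ 0.5 -0. ]]
knob [0.51684727 0.00595503 0.14      ]
knobout [ 0.5110226  -0.04571772  0.14      ]
pivot [0.65198024 0.05311519 0.15      ]
grip [0.46528804 0.07415955 0.08142044]
grip up [0.47302417 0.07328752 0.23699311]
bolt [ 0.55765804 -0.02480991  0.14      ]
[[269.58483213 302.66771132]] [[256.47676644 209.6393632 ]]
```

Request:
{"api": "apply_moves", "payload": {"deltas": [{"ty": -0.05},{"ty": -0.1},{"ty": -0.1,"tx": -0.034,"tz": 0.034,"turn": -0.1},{"ty": -0.1,"tx": -0.068,"tz": 0.068,"turn": -0.2},{"ty": -0.1,"tx": -0.102,"tz": 0.103,"turn": -0.249}]}}

```text
invalid input at $.deltas[0]: expected keys tx, ty, tz, turn, gripper
```

```bash
cat > to.py <<'E'
import sys
from h import *
from plant import r
def go(*targets):
    s=r.get_state(); M=rot(s["eef_rot"])
    print("t",round(s["time_s"],2),"tcp",s["tcp_pos"].round(4),"rot",s["eef_rot"].round(2),"F",s["contact_force"].round(1),"w",round(s["gripper_width"],4),"j",s["joints"].round(0))
    for t in targets:
        d=(np.array(t)-s["tcp_pos"])@M; print("->",t,"tool d",d.round(4),"n",np.ceil(np.linalg.norm(d)/.05))
E
python3 -c "
from to import *
go((.517,.006,.25))"
```

```text
t 0.15 tcp [0.2388 0.631  0.2204] rot [-8.9930e+01  1.0000e-02  1.5927e+02] F [-0.9  0.9 -0.5] w 0.0876 j [ 86.  21.   1.  -0. -70. -17.]
-> (0.517, 0.006, 0.25) tool d [-0.4814 -0.0289  0.486 ] n 14.0
```

All keys are required.

Request:
{"api": "apply_moves", "payload": {"deltas": [{"tx": 0,"ty": -0.05,"tz": 0,"turn": 0,"gripper": 0.05},{"tx": 0,"ty": -0.1,"tz": 0,"turn": 0,"gripper": 0.05},{"tx": -0.034,"ty": -0.1,"tz": 0.034,"turn": -0.1,"gripper": 0.05},{"tx": -0.068,"ty": -0.1,"tz": 0.068,"turn": -0.2,"gripper": 0.05},{"tx": -0.102,"ty": -0.1,"tz": 0.103,"turn": -0.249,"gripper": 0.05}], "newtons": 15}}

```text
time_s: 0.65
tcp_pos: [0.298, 0.4974, 0.3209]
eef_rot: [-90.0, -0.0, 173.8]
contact_force: [0.7, -1.0, 0.5]
gripper_width: 0.0538
```

```bash
python3 -c "
from to import *
go((.517,.006,.25))"
```

```text
t 0.65 tcp [0.298  0.4974 0.3209] rot [-8.999e+01 -1.000e-02  1.738e+02] F [ 0.7 -1.   0.5] w 0.0538 j [ 78.   9.  -2.  -0. -79.   5.]
-> (0.517, 0.006, 0.25) tool d [-0.2708  0.0709  0.4649] n 11.0
```

Request:
{"api": "apply_moves", "payload": {"deltas": [{"tx": -0.024,"ty": 0,"tz": 0.0415,"turn": 0,"gripper": 0.05},{"tx": -0.048,"ty": 0,"tz": 0.083,"turn": 0,"gripper": 0.05},{"tx": -0.072,"ty": 0,"tz": 0.1245,"turn": 0,"gripper": 0.05},{"tx": -0.096,"ty": 0,"tz": 0.166,"turn": 0,"gripper": 0.05},{"tx": -0.12,"ty": 0,"tz": 0.2075,"turn": 0.005,"gripper": 0.05}]}}

```text
time_s: 1.15
tcp_pos: [0.3939, 0.2772, 0.3212]
eef_rot: [-90.0, 0.0, 173.3]
contact_force: [0.9, -0.4, 0.5]
gripper_width: 0.0499
```

```bash
python3 -c "
from to import *
go((.517,.006,.25))"
```

```text
t 1.15 tcp [0.3939 0.2772 0.3212] rot [-90.02   0.   173.27] F [ 0.9 -0.4  0.5] w 0.0499 j [ 59.  -1. -13.  -0. -78.  25.]
-> (0.517, 0.006, 0.25) tool d [-0.154   0.0711  0.255 ] n 7.0
```

Request:
{"api": "apply_moves", "payload": {"deltas": [{"tx": -0.024,"ty": 0,"tz": 0.0415,"turn": 0,"gripper": 0.05},{"tx": -0.048,"ty": 0,"tz": 0.083,"turn": 0,"gripper": 0.05},{"tx": -0.072,"ty": 0,"tz": 0.1245,"turn": 0,"gripper": 0.05},{"tx": -0.096,"ty": 0,"tz": 0.166,"turn": 0,"gripper": 0.05},{"tx": -0.12,"ty": 0,"tz": 0.205,"turn": -0.005,"gripper": 0.05}]}}

```text
time_s: 1.65
tcp_pos: [0.489, 0.0594, 0.3214]
eef_rot: [-90.0, 0.0, 173.5]
contact_force: [1.1, 0.9, -0.2]
gripper_width: 0.05
```

Request:
{"api": "apply_moves", "payload": {"deltas": [{"tx": -0.03,"ty": 0.03,"tz": 0.045,"turn": 0,"gripper": 0.042},{"tx": -0.03,"ty": 0.06,"tz": 0.045,"turn": 0,"gripper": 0.042},{"tx": -0.03,"ty": 0.06,"tz": 0.045,"turn": 0,"gripper": 0.042}]}}

```text
time_s: 1.95
tcp_pos: [0.5112, 0.0111, 0.2563]
eef_rot: [-89.9, -0.5, 173.3]
contact_force: [-0.6, 0.4, -0.4]
gripper_width: 0.0422
```

```bash
python3 -c "
from to import *
from plant import capture
go((.517,.006,.144))
s=r.get_state();p,d=capture('wrist');np.savez('wrist1.npz',p=p,d=d,a=s['tcp_pos'],b=s['eef_rot'])
cv2.imwrite('pics/wrist1.png',p[:,:,::-1])
print(proj('wrist',np.array([[.517,.006,.14]]),(s['tcp_pos'],s['eef_rot'])))"
```

```text
t 1.95 tcp [0.5112 0.0111 0.2563] rot [-89.85  -0.46 173.31] F [-0.6  0.4 -0.4] w 0.0422 j [ 23.   4. -16.  -0. -70.  60.]
-> (0.517, 0.006, 0.144) tool d [-0.0073  0.1122  0.0041] n 3.0
[[329.73493322 215.69376754]]
```

View pics/wrist1.png

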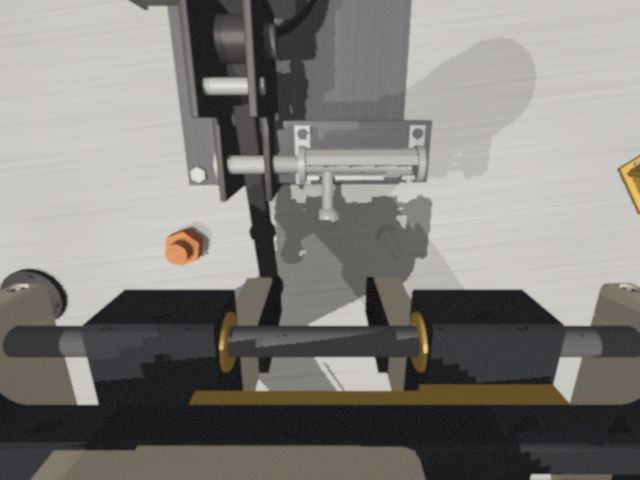

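Request:
{"api": "apply_moves", "payload": {"deltas": [{"tx": -0.005,"ty": 0.03,"tz": 0.004,"turn": 0,"gripper": 0.042},{"tx": -0.005,"ty": 0.06,"tz": 0.004,"turn": 0,"gripper": 0.042},{"tx": -0.005,"ty": 0.06,"tz": 0.004,"turn": 0,"gripper": 0.042}]}}

```text
time_s: 2.3
tcp_pos: [0.5164, 0.0093, 0.1994]
eef_rot: [-89.9, -0.2, 173.6]
contact_force: [-0.4, 0.2, -0.0]
gripper_width: 0.0417
```

```bash
python3 -c "
from to import *
from plant import capture
go((.517,.006,.144))
s=r.get_state();p,d=capture('wrist');np.savez('wrist2.npz',p=p,d=d,a=s['tcp_pos'],b=s['eef_rot'])
cv2.imwrite('pics/wrist2.png',p[:,:,::-1])
print(proj('wrist',np.array([[.517,.006,.14]]),(s['tcp_pos'],s['eef_rot'])))"
```

```text
t 2.3 tcp [0.5164 0.0093 0.1994] rot [-89.92  -0.24 173.57] F [-0.4  0.2 -0. ] w 0.0417 j [ 23.   7. -21.  -0. -63.  61.]
-> (0.517, 0.006, 0.144) tool d [-0.0012  0.0554  0.0031] n 2.0
[[329.65638059 245.72113912]]
```

View pics/wrist2.png

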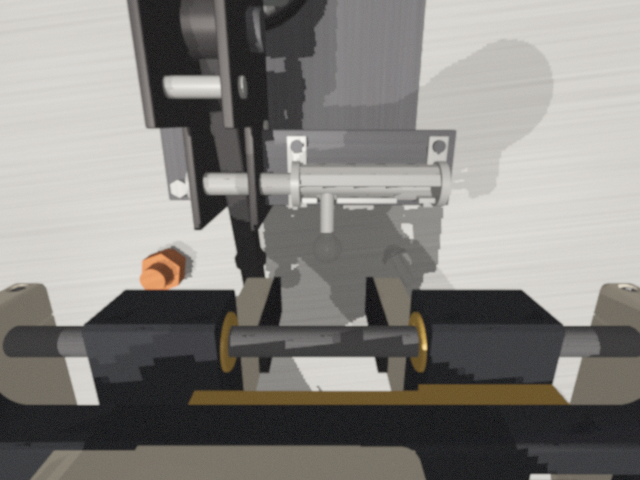

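Request:
{"api": "apply_moves", "payload": {"deltas": [{"tx": -0.001,"ty": 0.028,"tz": 0.002,"turn": 0,"gripper": 0.042},{"tx": -0.001,"ty": 0.055,"tz": 0.002,"turn": 0,"gripper": 0.042},{"tx": -0.001,"ty": 0.055,"tz": 0.002,"turn": 0,"gripper": 0.042},{"tx": -0.001,"ty": 0.055,"tz": 0.002,"turn": 0,"gripper": 0.01},{"tx": -0.001,"ty": 0.055,"tz": 0.002,"turn": 0,"gripper": 0.01}], "newtons": 15}}

```text
time_s: 2.85
tcp_pos: [0.5204, 0.0074, 0.1488]
eef_rot: [-90.1, 0.2, 173.6]
contact_force: [-0.6, 0.4, 0.4]
gripper_width: 0.0312
```

```bash
python3 -c "
from to import *
from plant import capture
go((.517,.006,.144))
s=r.get_state();p,d=capture('wrist')
cv2.imwrite('pics/wrist3.png',p[:,:,::-1])
p,d=capture('side')
cv2.imwrite('pics/side3.png',cv2.resize(p[120:280,200:400,::-1],None,fx=3,fy=3))
"
```

```text
t 2.85 tcp [0.5204 0.0074 0.1488] rot [-90.06   0.2  173.6 ] F [-0.6  0.4  0.4] w 0.0312 j [ 22.   9. -25.   0. -56.  61.]
-> (0.517, 0.006, 0.144) tool d [0.0033 0.0048 0.0018] n 1.0
```

View pics/wrist3.png

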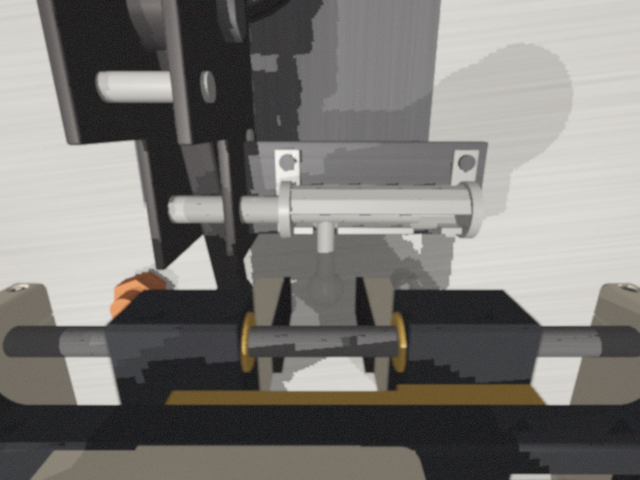

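View pics/side3.png

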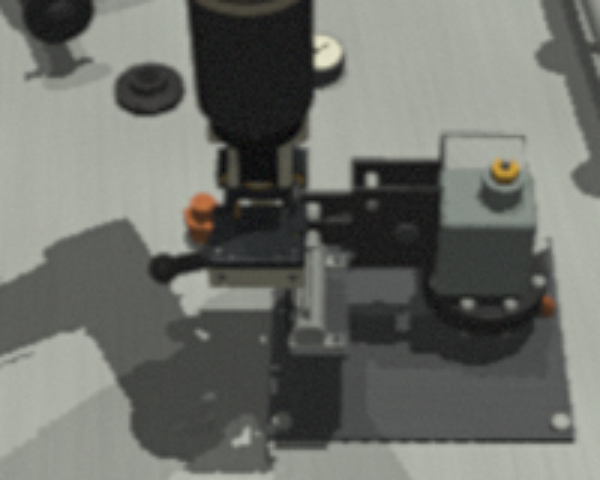

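Request:
{"api": "apply_moves", "payload": {"deltas": [{"tx": 0.003,"ty": 0.004,"tz": 0,"turn": 0,"gripper": 0.028},{"tx": 0.003,"ty": 0.004,"tz": 0,"turn": 0,"gripper": 0.01},{"tx": 0.003,"ty": 0.004,"tz": 0,"turn": 0,"gripper": 0.01},{"tx": 0.003,"ty": 0.004,"tz": 0,"turn": 0,"gripper": 0.01}], "newtons": 15}}

```text
time_s: 3.35
tcp_pos: [0.5159, 0.007, 0.1422]
eef_rot: [-90.0, -0.0, 173.5]
contact_force: [-0.3, -0.8, 0.6]
gripper_width: 0.0122
```

```bash
python3 -c "
from to import *
from plant import capture
go((.517,.006,.144))
p,d=capture('wrist')
cv2.imwrite('pics/wrist4.png',p[:,:,::-1])
"
```

```text
t 3.35 tcp [0.5159 0.007  0.1422] rot [-89.99  -0.   173.54] F [-0.3 -0.8  0.6] w 0.0122 j [ 23.  10. -26.   0. -55.  61.]
-> (0.517, 0.006, 0.144) tool d [-0.0012 -0.0018  0.0009] n 1.0
```

View pics/wrist4.png

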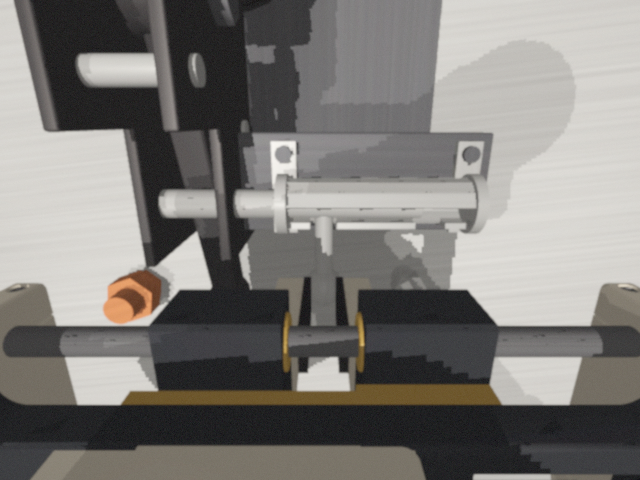

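```bash
python3 -c "
from to import *
from plant import capture
go((.517,.006,.144))
s=r.get_state();pose=(s['tcp_pos'],s['eef_rot'])
p,d=capture('wrist')
cv2.imwrite('pics/wrist5.png',cv2.resize(p[180:420,220:420,::-1],None,fx=2.5,fy=2.5,interpolation=2))
for v in range(225,400,8): print(v,d[v,322],dep('wrist',322.,float(v),float(d[v,322]),pose).round(4))
P=np.load('wrist2.npz');pp=(P['a'],P['b'])
for v in range(225,270,4): print(v,dep('wrist',328.,float(v),float(P['d'][v,328]),pp).round(4))
p,d=capture('side')
cv2.imwrite('pics/side5.png',cv2.resize(p[160:260,240:360,::-1],None,fx=5,fy=5,interpolation=2))
p,d=capture('top')
cv2.imwrite('pics/top5.png',cv2.resize(p[190:310,240:360,::-1],None,fx=5,fy=5,interpolation=2))
"
```

```text
t 3.4 tcp [0.5159 0.0069 0.1422] rot [-8.9980e+01 -1.0000e-02  1.7354e+02] F [-1.  -1.4  1.7] w 0.0112 j [ 23.  10. -26.   0. -55.  61.]
-> (0.517, 0.006, 0.144) tool d [-0.0012 -0.0018  0.0008] n 1.0
225 0.16818325 [0.5502 0.0049 0.1455]
233 0.1684649 [0.5465 0.0053 0.1465]
241 0.16982372 [0.5424 0.0058 0.1463]
249 0.17088582 [0.5383 0.0062 0.1465]
257 0.1736958 [0.5336 0.0068 0.1451]
265 0.17460674 [0.5295 0.0072 0.1455]
273 0.17584012 [0.5252 0.0077 0.1456]
281 0.1735034 [0.5224 0.008  0.1489]
289 0.17307425 [0.5188 0.0084 0.1505]
297 0.17288081 [0.5151 0.0088 0.1519]
305 0.17985296 [0.5079 0.0097 0.1469]
313 0.34626713 [0.4176 0.0204 0.0013]
321 0.3488543 [0.4086 0.0214 0.0014]
329 0.08972697 [0.5469 0.005  0.229 ]
337 0.08813034 [0.5459 0.0051 0.231 ]
345 0.087414 [0.5444 0.0052 0.2322]
353 0.088186234 [0.542  0.0055 0.2322]
361 0.36270636 [0.3617 0.0267 0.002 ]
369 0.36630276 [0.3514 0.0279 0.0015]
377 0.37036198 [0.3407 0.0291 0.0007]
385 0.37284327 [0.3309 0.0302 0.0013]
393 0.08128419 [0.5375 0.006  0.2409]
225 [0.5333 0.0055 0.145 ]
229 [0.5309 0.0057 0.1461]
233 [0.528  0.006  0.1454]
237 [0.5248 0.0064 0.1443]
241 [0.523  0.0066 0.1472]
245 [0.5216 0.0068 0.1509]
249 [0.5189 0.0071 0.1512]
253 [0.5158 0.0074 0.1504]
257 [0.5132 0.0077 0.1508]
261 [0.5098 0.008  0.1493]
265 [0.4441 0.013  0.0023]
269 [4.384e-01 1.360e-02 3.000e-04]
```

View pics/wrist5.png

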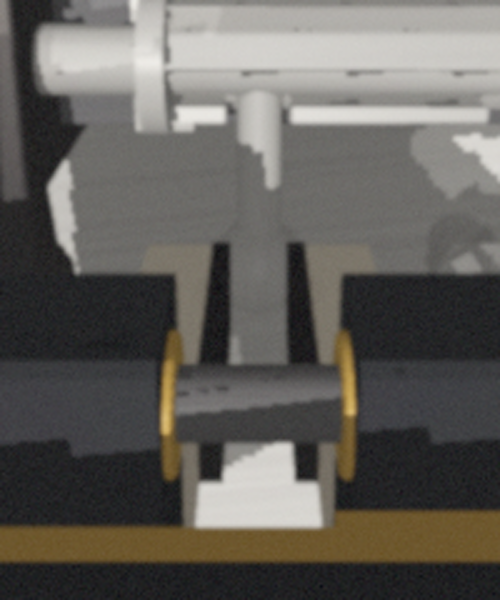

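View pics/side5.png

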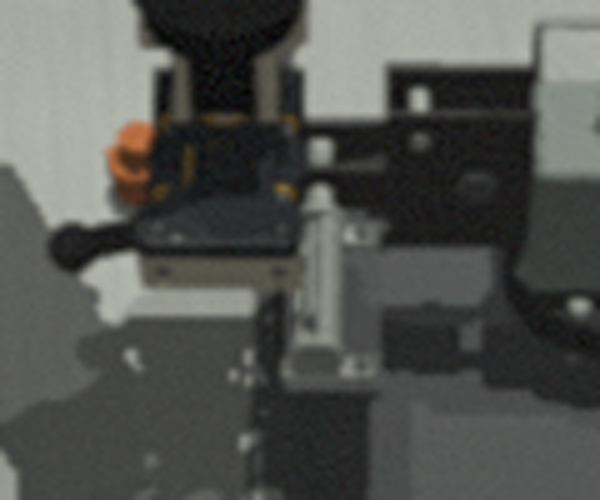

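View pics/top5.png

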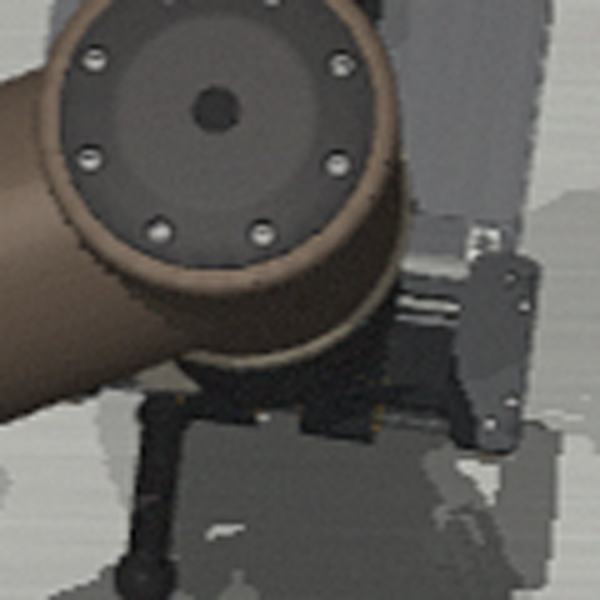

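Request:
{"api": "apply_moves", "payload": {"deltas": [{"tx": 0,"ty": 0,"tz": 0,"turn": 0,"gripper": 0.006},{"tx": 0,"ty": 0,"tz": 0,"turn": 0,"gripper": 0.006},{"tx": 0,"ty": 0,"tz": 0,"turn": 0,"gripper": 0.006}], "newtons": 15}}

```text
time_s: 3.85
tcp_pos: [0.5163, 0.007, 0.143]
eef_rot: [-90.0, 0.1, 173.6]
contact_force: [-2.4, -0.7, 8.3]
gripper_width: 0.0061
```

```bash
python3 -c "
from to import *
from plant import capture
go((.517,.006,.144))
p,d=capture('wrist')
cv2.imwrite('pics/wrist6.png',cv2.resize(p[180:420,220:420,::-1],None,fx=2.5,fy=2.5,interpolation=2))
p,d=capture('side')
cv2.imwrite('pics/side6.png',cv2.resize(p[160:260,240:360,::-1],None,fx=5,fy=5,interpolation=2))
"
```

```text
t 3.85 tcp [0.5163 0.007  0.143 ] rot [-9.0000e+01  6.0000e-02  1.7355e+02] F [-2.4 -0.7  8.3] w 0.0061 j [ 23.   9. -26.   0. -55.  61.]
-> (0.517, 0.006, 0.144) tool d [-0.0008 -0.001   0.0009] n 1.0
```

View pics/wrist6.png

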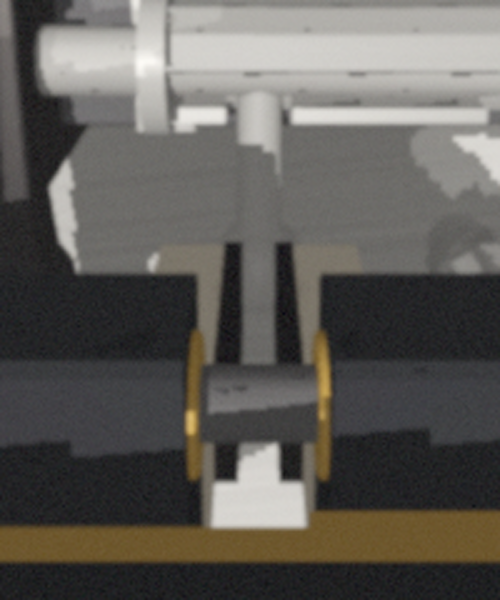

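View pics/side6.png

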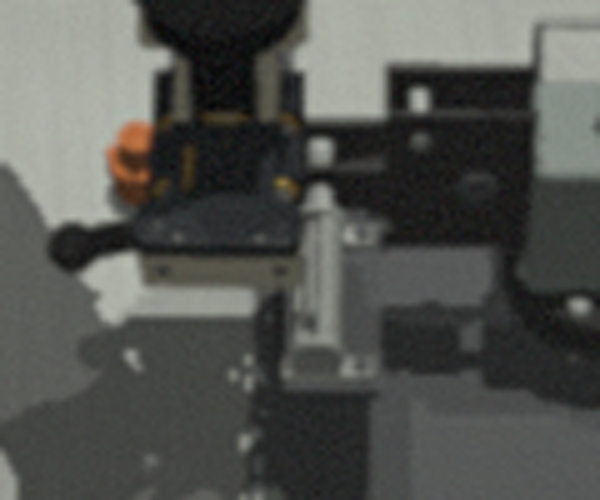

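Request:
{"api": "apply_moves", "payload": {"deltas": [{"tx": 0,"ty": -0.004,"tz": 0,"turn": 0,"gripper": 0.006},{"tx": -0.001,"ty": -0.008,"tz": 0,"turn": 0,"gripper": 0.006},{"tx": -0.0015,"ty": -0.011,"tz": 0,"turn": 0,"gripper": 0.006},{"tx": -0.0015,"ty": -0.011,"tz": 0,"turn": 0,"gripper": 0.006}], "newtons": 15}}

```text
time_s: 4.35
tcp_pos: [0.5177, 0.007, 0.1535]
eef_rot: [-90.0, 0.0, 173.5]
contact_force: [-0.5, -0.2, -0.2]
gripper_width: 0.0058
```

```bash
python3 -c "
from to import *
from plant import capture
go((.517,.006,.144))
s=r.get_state();pose=(s['tcp_pos'],s['eef_rot'])
p,d=capture('wrist')
cv2.imwrite('pics/wrist7.png',cv2.resize(p[180:420,220:420,::-1],None,fx=2.5,fy=2.5,interpolation=2))
for v in range(225,330,8): print(v,dep('wrist',323.,float(v),float(d[v,323]),pose).round(4))
"
```

```text
t 4.35 tcp [0.5177 0.007  0.1535] rot [-9.0020e+01  4.0000e-02  1.7354e+02] F [-0.5 -0.2 -0.2] w 0.0058 j [ 23.   9. -25.   0. -56.  61.]
-> (0.517, 0.006, 0.144) tool d [0.0006 0.0095 0.0011] n 1.0
225 [0.5491 0.0049 0.1468]
233 [0.5446 0.0054 0.1462]
241 [0.5401 0.0059 0.1456]
249 [0.5357 0.0064 0.1457]
257 [0.5318 0.0068 0.1474]
265 [0.5268 0.0074 0.1462]
273 [0.5233 0.0077 0.1487]
281 [0.5198 0.0081 0.1511]
289 [0.5152 0.0087 0.1512]
297 [0.5087 0.0094 0.1478]
305 [0.4225 0.0193 0.0022]
313 [0.4136 0.0203 0.0026]
321 [0.4034 0.0214 0.0013]
329 [0.5488 0.0047 0.2406]
```

View pics/wrist7.png

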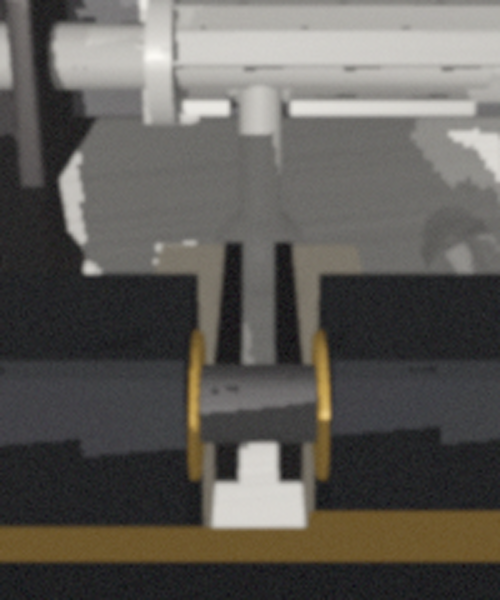

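```bash
python3 -c "
from to import *
from plant import capture
go((.517,.006,.144))
s=r.get_state();pose=(s['tcp_pos'],s['eef_rot']);M=rot(pose[1])
p,d=capture('wrist')
np.savez('wrist8.npz',p=p,d=d,a=pose[0],b=pose[1])
v,u=np.mgrid[:480,:640]
P=(dep('wrist',u*1.,v*1.,d.astype(float),pose)-pose[0])@M
for v in range(270,395,6): print(v,[ (P[v,u]*1000).round(0).astype(int).tolist() for u in (290,303,312,316,335,340,350)])
# side
p,d=capture('side');np.savez('side8.npz',p=p,d=d)
"
```

```text
t 4.4 tcp [0.5175 0.007  0.1533] rot [-9.0010e+01  1.0000e-02  1.7353e+02] F [ 0.2 -0.6 -0.2] w 0.0058 j [ 23.   9. -25.  -0. -56.  61.]
-> (0.517, 0.006, 0.144) tool d [0.0004 0.0093 0.0011] n 1.0
270 [[57, 151, -34], [57, 151, -21], [-6, 8, -7], [-6, 8, -5], [-5, 10, 5], [58, 152, 15], [58, 152, 25]]
276 [[64, 151, -34], [64, 153, -21], [-4, 5, -7], [-3, 5, -5], [-3, 6, 5], [-1, 11, 8], [63, 150, 25]]
282 [[-10, -16, -17], [-10, -15, -11], [-9, -13, -7], [-8, -12, -5], [-9, -14, 4], [-10, -15, 7], [-10, -16, 11]]
288 [[-10, -22, -16], [-10, -22, -10], [-9, -19, -6], [-6, -13, -5], [-9, -19, 4], [-10, -22, 6], [-10, -22, 11]]
294 [[-38, -80, -10], [-10, -28, -10], [-9, -25, -6], [-3, -14, -5], [-8, -24, 4], [-10, -27, 6], [-37, -79, 6]]
300 [[-37, -83, -10], [-7, -28, -10], [-9, -30, -6], [-1, -16, -5], [-9, -31, 4], [-6, -26, 6], [-38, -84, 6]]
306 [[-37, -86, -10], [-10, -38, -9], [-9, -35, -6], [2, -16, -5], [-9, -36, 4], [-10, -38, 6], [-37, -86, 6]]
312 [[-38, -90, -9], [-11, -44, -9], [-9, -41, -6], [5, -16, -5], [-9, -41, 4], [-10, -43, 5], [-38, -90, 5]]
318 [[-38, -92, -9],
[... 737 characters left out ...]
2], [-26, -90, 3], [-29, -94, 5]]
360 [[-29, -96, -9], [-3, -63, -8], [5, -53, -5], [164, 153, -9], [5, -52, 3], [6, -51, 5], [-27, -94, 5]]
366 [[-27, -96, -9], [-1, -64, -8], [8, -52, -6], [171, 152, -9], [7, -53, 3], [7, -53, 5], [-25, -93, 5]]
372 [[-25, -96, -9], [1, -65, -8], [9, -54, -5], [179, 152, -9], [10, -53, 3], [11, -52, 5], [-23, -93, 5]]
378 [[-24, -97, -9], [3, -65, -8], [186, 151, -13], [186, 151, -9], [188, 153, 12], [187, 152, 17], [-21, -93, 5]]
384 [[-22, -96, -9], [5, -65, -8], [194, 151, -13], [194, 151, -9], [194, 151, 12], [195, 152, 17], [-20, -94, 5]]
390 [[-20, -96, -9], [7, -66, -8], [203, 152, -14], [204, 153, -9], [201, 150, 12], [202, 151, 18], [-23, -99, 5]]
```

```bash
python3 -c "
from h import *
for t,pose in (('0',(np.array([.2388,.6308,.2203]),np.array([-89.9,0,159.26]))),('1',None),('2',None)):
    z=np.load(f'wrist{t}.npz')
    if pose is None: pose=(z['a'],z['b'])
    v,u=np.mgrid[:480,:640]
    P=(dep('wrist',u*1.,v*1.,z['d'].astype(float),pose)-pose[0])@rot(pose[1])
    m=(abs(P[...,0]+10)<1.5)&(abs(P[...,2])<60)&(P[...,1]>-48)
    q=P[m]*1000; print(t,len(q), np.sort(q[:,1])[-12:].round(0), q[np.argsort(q[:,1])[-3:]].round(0))
z=np.load('side8.npz');v,u=np.mgrid[:480,:640]
P=dep('side',u*1.,v*1.,z['d'].astype(float))
tcp=np.array([.5175,.007,.1533])
Q=(P-tcp)@rot([-90,0,173.53]);m=(abs(Q[...,0])<20)&(abs(Q[...,2])<60)&(Q[...,1]>-110)&(Q[...,1]<60)
for vv in range(190,225):
    uu=np.where(m[vv])[0]
    if len(uu): print(vv,uu.min(),uu.max(),[(Q[vv,x]*1000).round(0).astype(int).tolist() for x in uu[::5]])
"
```

```text
0 0 [] []
1 0 [] []
2 0 [] []
190 0 639 [[1574, 892, -885], [1560, 905, -898], [1526, 896, -890], [861, 152, -194], [845, 151, -193], [833, 155, -198], [816, 153, -196], [583, -118, 58], [568, -123, 62], [553, -127, 66], [542, -126, 65], [531, -126, 65], [520, -126, 64], [507, -128, 66], [498, -124, 63], [486, -125, 64], [475, -125, 63], [463, -125, 63], [452, -123, 61], [447, -114, 53], [600, 155, -200], [584, 154, -199], [567, 152, -197], [553, 155, -200], [536, 152, -197], [522, 155, -200], [505, 151, -197], [492, 157, -203], [476, 157, -202], [457, 149, -195], [442, 151, -198], [428, 153, -200], [412, 152, -199], [396, 153, -199], [381, 155, -202], [365, 153, -200], [350, 154, -201], [335, 156, -203], [318, 154, -202], [304, 157, -204], [286, 150, -198], [-62, -924, 811], [255, 152, -200], [239, 151, -199], [224, 155, -203], [208, 153, -202], [192, 151, -200], [177, 153, -202], [161, 153, -202], [146, 155, -204], [130, 154, -203], [113, 151, -201], [98, 152, -202], [76, 108, -160], [37, -95, 31], [23, -115, 49], [13, -93, 29], [0, -95, 31], [-12, -96, 31], [-24, -93, 28], [-36, -
[... 28228 characters left out ...]
-685], [-853, 912, -690], [-878, 910, -688], [-901, 904, -683], [-930, 912, -690], [-952, 903, -683], [-977, 902, -683], [-1009, 915, -694], [-1027, 900, -681], [-1052, 899, -680], [-1081, 904, -685], [-1101, 894, -677], [-1133, 906, -687], [-1161, 908, -689], [-1189, 912, -692], [-1211, 907, -688], [-1239, 910, -691], [-1269, 916, -696], [-1288, 905, -688], [-1319, 914, -695], [-1340, 906, -688], [-1358, 896, -680], [-1393, 908, -691], [-1414, 901, -685], [-1440, 902, -686], [-1457, 889, -676], [-1496, 907, -691], [-1518, 902, -687], [-1541, 899, -684], [-1569, 901, -686], [-1606, 915, -698], [-1627, 908, -693], [-1656, 911, -695], [-1671, 899, -685], [-1709, 913, -697], [-1739, 917, -701]]
```

```bash
python3 -c "
from h import *
v,u=np.mgrid[:480,:640]
for t,pose in (('0',(np.array([.2388,.6308,.2203]),np.array([-89.9,0,159.26]))),('1',None),('2',None),('8',None)):
    z=np.load(f'wrist{t}.npz')
    if pose is None: pose=(z['a'],z['b'])
    P=1000*(dep('wrist',u*1.,v*1.,z['d'].astype(float),pose)-pose[0])@rot(pose[1])
    m=(abs(P[...,0]+10)<1.5)&(abs(P[...,2])<60)&(P[...,1]>-48)&(P[...,1]<30)
    q=P[m]; print(t,len(q), q[np.argsort(q[:,1])[-4:]].round(0).tolist())
z=np.load('side8.npz')
P=dep('side',u*1.,v*1.,z['d'].astype(float))
tcp=np.array([.5175,.007,.1533])
Q=1000*(P-tcp)@rot([-90,0,173.53]);m=(abs(Q[...,0])<20)&(abs(Q[...,2])<45)&(Q[...,1]>-60)&(Q[...,1]<60)
for vv in range(190,225,2):
    uu=np.where(m[vv])[0]
    if len(uu): print(vv,uu.min(),uu.max(),[(Q[vv,x]).round(0).astype(int).tolist() for x in uu[::6]])
"
```

```text
0 2793 [[-9.0, -7.0, 44.0], [-9.0, -7.0, -46.0], [-9.0, -7.0, 43.0], [-9.0, -7.0, 43.0]]
1 2567 [[-9.0, -7.0, 22.0], [-9.0, -7.0, 20.0], [-9.0, -7.0, -25.0], [-9.0, -7.0, 21.0]]
2 2569 [[-9.0, -7.0, 22.0], [-9.0, -7.0, 22.0], [-9.0, -7.0, -23.0], [-9.0, -7.0, 20.0]]
8 1504 [[-11.0, 11.0, 3.0], [-11.0, 11.0, -6.0], [-11.0, 12.0, -6.0], [-10.0, 12.0, 3.0]]
```

The tips are really about 7 mm behind the TCP, not 17 mm ahead of it. This shows in the wrist depth, and the closed jaws slipped off the top of the ball. I'll grasp about 22 mm deeper.

Request:
{"api": "apply_moves", "payload": {"deltas": [{"tx": 0.001,"ty": -0.002,"tz": 0,"turn": 0,"gripper": 0.042},{"tx": 0.001,"ty": -0.002,"tz": 0,"turn": 0,"gripper": 0.042},{"tx": 0.001,"ty": -0.002,"tz": 0,"turn": 0,"gripper": 0.042},{"tx": 0.001,"ty": 0.015,"tz": 0,"turn": 0,"gripper": 0.042},{"tx": 0.001,"ty": 0.031,"tz": 0,"turn": 0,"gripper": 0.042}], "newtons": 15}}

```text
time_s: 5.0
tcp_pos: [0.5167, 0.0072, 0.1221]
eef_rot: [-90.0, 0.1, 173.5]
contact_force: [-0.1, -1.0, -1.0]
gripper_width: 0.0394
```

Request:
{"api": "apply_moves", "payload": {"deltas": [{"tx": 0,"ty": 0,"tz": 0,"turn": 0,"gripper": 0.03},{"tx": 0,"ty": 0,"tz": 0,"turn": 0,"gripper": 0.01},{"tx": 0,"ty": 0,"tz": 0,"turn": 0,"gripper": 0.01},{"tx": 0,"ty": 0,"tz": 0,"turn": 0,"gripper": 0.01},{"tx": 0,"ty": 0,"tz": 0,"turn": 0,"gripper": 0.01}], "newtons": 15}}

```text
time_s: 5.5
tcp_pos: [0.5169, 0.007, 0.1229]
eef_rot: [-90.0, 0.1, 173.6]
contact_force: [-0.1, -1.7, 1.8]
gripper_width: 0.0187
```

```bash
python3 -c "
from to import *
go((.5165,.0065,.122))"
```

```text
t 5.5 tcp [0.5169 0.007  0.1229] rot [-9.0010e+01  8.0000e-02  1.7355e+02] F [-0.1 -1.7  1.8] w 0.0187 j [ 23.  11. -27.   0. -52.  61.]
-> (0.5165, 0.0065, 0.122) tool d [0.0004 0.0009 0.0006] n 1.0
```

Request:
{"api": "apply_moves", "payload": {"deltas": [{"tx": -0.0009,"ty": -0.0087,"tz": 0,"turn": 0,"gripper": 0.01},{"tx": -0.0035,"ty": -0.0171,"tz": 0,"turn": 0,"gripper": 0.01},{"tx": -0.0077,"ty": -0.0248,"tz": 0,"turn": 0,"gripper": 0.01}], "newtons": 20}}

```text
time_s: 5.8
tcp_pos: [0.5237, 0.0062, 0.1478]
eef_rot: [-90.0, -0.0, 173.5]
contact_force: [-0.1, -0.9, -2.2]
gripper_width: 0.0182
```

Request:
{"api": "apply_moves", "payload": {"deltas": [{"tx": -0.003,"ty": -0.0036,"tz": 0,"turn": 0,"gripper": 0.01},{"tx": -0.0056,"ty": -0.0068,"tz": 0,"turn": 0,"gripper": 0.01},{"tx": -0.0095,"ty": -0.01,"tz": 0,"turn": 0,"gripper": 0.01},{"tx": -0.0125,"ty": -0.0122,"tz": 0,"turn": 0,"gripper": 0.01},{"tx": -0.0125,"ty": -0.0122,"tz": 0,"turn": 0,"gripper": 0.01}]}}

```text
time_s: 6.3
tcp_pos: [0.5369, 0.0046, 0.1596]
eef_rot: [-90.0, 0.0, 173.5]
contact_force: [-4.4, -0.8, 5.0]
gripper_width: 0.0184
```

```bash
python3 -c "
from to import *
from plant import capture
go((.5165,.0065,.122))
s=r.get_state();pose=(s['tcp_pos'],s['eef_rot'])
p,d=capture('wrist')
cv2.imwrite('pics/wrist9.png',p[:,:,::-1])
"
```

```text
t 6.3 tcp [0.5369 0.0046 0.1596] rot [-8.9990e+01  2.0000e-02  1.7354e+02] F [-4.4 -0.8  5. ] w 0.0184 j [ 21.  10. -22.   0. -58.  62.]
-> (0.5165, 0.0065, 0.122) tool d [0.0205 0.0376 0.0004] n 1.0
```

View pics/wrist9.png

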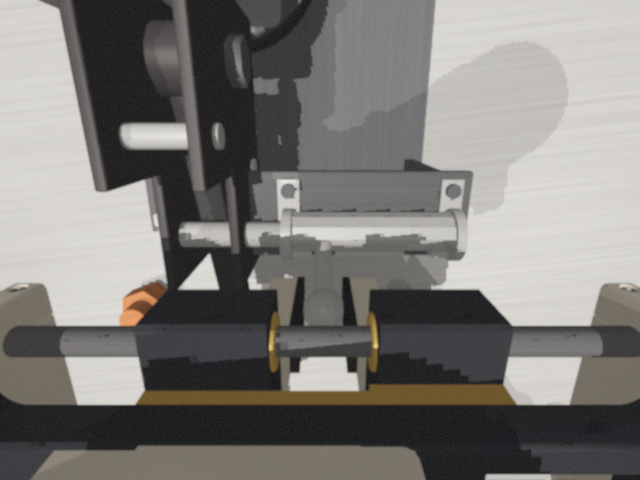

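Request:
{"api": "apply_moves", "payload": {"deltas": [{"tx": 0.0005,"ty": -0.001,"tz": 0.01,"turn": 0,"gripper": 0.01},{"tx": 0.0005,"ty": -0.001,"tz": 0.022,"turn": 0,"gripper": 0.01},{"tx": 0.0005,"ty": -0.001,"tz": 0.034,"turn": 0,"gripper": 0.01},{"tx": 0.0005,"ty": -0.001,"tz": 0.045,"turn": 0,"gripper": 0.01},{"tx": 0.0005,"ty": -0.001,"tz": 0.045,"turn": 0,"gripper": 0.01}]}}

```text
time_s: 6.85
tcp_pos: [0.531, -0.0418, 0.1597]
eef_rot: [-90.0, 0.0, 173.5]
contact_force: [6.0, -1.4, -10.6]
gripper_width: 0.0183
```

```bash
python3 -c "
from to import *
from plant import capture
from fit import T
p0=np.load('pose.npy');kx=-.085-.044*np.cos(1.);kz=.14+.044*np.sin(1.)-.0175
go(T(p0,np.array([kx,-.114,kz])).round(4))
p,d=capture('wrist')
cv2.imwrite('pics/wrist10.png',p[:,:,::-1])
"
```

```text
t 6.85 tcp [ 0.531  -0.0418  0.1597] rot [-8.9980e+01  2.0000e-02  1.7345e+02] F [  6.   -1.4 -10.6] w 0.0183 j [ 17.  10. -22.   0. -58.  67.]
-> [ 0.5311 -0.048   0.1595] tool d [-0.0008  0.0002  0.0062] n 1.0
```

View pics/wrist10.png

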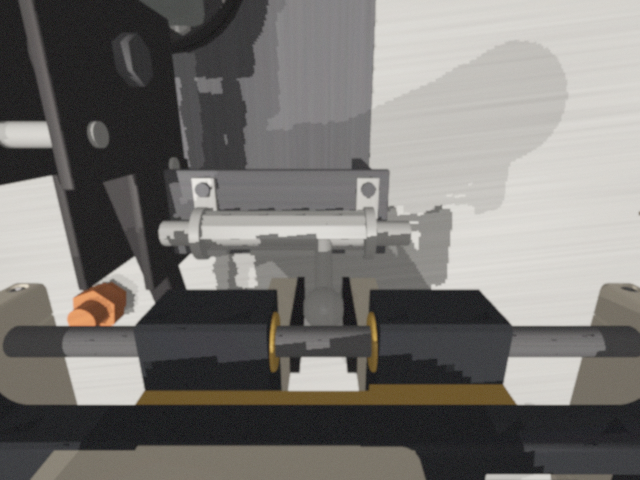

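Request:
{"api": "apply_moves", "payload": {"deltas": [{"tx": -0.0003,"ty": 0.0007,"tz": 0.004,"turn": 0,"gripper": 0.01},{"tx": -0.0003,"ty": 0.0007,"tz": 0.008,"turn": 0,"gripper": 0.01},{"tx": -0.0003,"ty": 0.0007,"tz": 0.008,"turn": 0,"gripper": 0.01}]}}

```text
time_s: 7.2
tcp_pos: [0.5307, -0.0474, 0.1596]
eef_rot: [-90.1, 0.1, 173.5]
contact_force: [2.2, 7.1, -3.5]
gripper_width: 0.0181
```

Request:
{"api": "apply_moves", "payload": {"deltas": [{"tx": 0.0069,"ty": 0.0054,"tz": 0,"turn": 0,"gripper": 0.01},{"tx": 0.0125,"ty": 0.0122,"tz": 0,"turn": 0,"gripper": 0.01},{"tx": 0.0167,"ty": 0.0199,"tz": 0,"turn": 0,"gripper": 0.01},{"tx": 0.0167,"ty": 0.0199,"tz": 0,"turn": 0,"gripper": 0.01}]}}

```text
time_s: 7.6
tcp_pos: [0.5145, -0.0455, 0.1399]
eef_rot: [-90.1, 0.1, 173.6]
contact_force: [2.0, 5.6, 0.0]
gripper_width: 0.0185
```

Request:
{"api": "apply_moves", "payload": {"deltas": [{"tx": 0.0026,"ty": 0.0084,"tz": -0.001,"turn": 0,"gripper": 0.01},{"tx": 0.0034,"ty": 0.0165,"tz": -0.001,"turn": 0,"gripper": 0.01},{"tx": 0.0034,"ty": 0.017,"tz": -0.001,"turn": 0,"gripper": 0.01},{"tx": 0.0034,"ty": 0.017,"tz": -0.001,"turn": 0,"gripper": 0.01}]}}

```text
time_s: 8.0
tcp_pos: [0.511, -0.0448, 0.1231]
eef_rot: [-90.0, 0.1, 173.6]
contact_force: [0.4, 1.2, 6.2]
gripper_width: 0.0184
```

```bash
python3 -c "
from to import *
from plant import capture
go((.511,-.0457,.1225))
p,d=capture('wrist')
cv2.imwrite('pics/wrist11.png',p[:,:,::-1])
"
```

```text
t 8.0 tcp [ 0.511  -0.0448  0.1231] rot [-8.9990e+01  7.0000e-02  1.7357e+02] F [0.4 1.2 6.2] w 0.0184 j [ 17.  10. -27.   0. -52.  67.]
-> (0.511, -0.0457, 0.1225) tool d [-0.0001  0.0006  0.0008] n 1.0
```

View pics/wrist11.png

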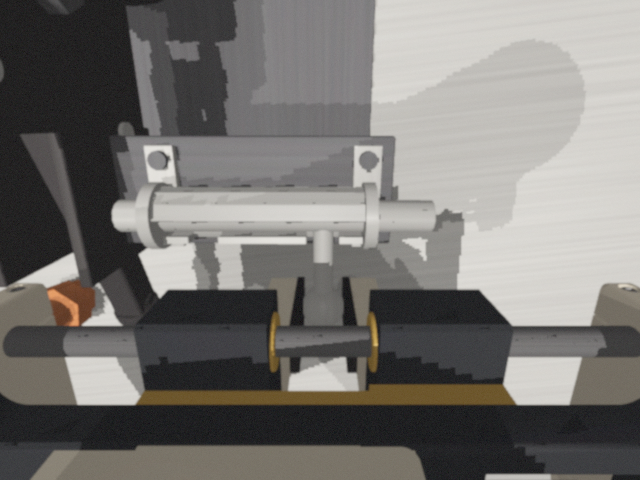

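Request:
{"api": "apply_moves", "payload": {"deltas": [{"tx": 0,"ty": 0,"tz": 0,"turn": 0,"gripper": 0.045},{"tx": 0,"ty": 0,"tz": 0,"turn": 0,"gripper": 0.045},{"tx": 0,"ty": 0,"tz": 0,"turn": 0,"gripper": 0.045},{"tx": 0,"ty": -0.03,"tz": 0,"turn": 0,"gripper": 0.045},{"tx": 0,"ty": -0.07,"tz": 0,"turn": 0,"gripper": 0.045}]}}

```text
time_s: 8.55
tcp_pos: [0.5085, -0.0452, 0.1911]
eef_rot: [-89.9, -0.3, 173.5]
contact_force: [2.0, 1.1, 0.6]
gripper_width: 0.0444
```

```bash
python3 -c "
from to import *
from plant import capture
go((.455,.075,.19),(.4588,.0748,.190))
s=r.get_state();pose=(s['tcp_pos'],s['eef_rot'])
p,d=capture('wrist');np.savez('wrist12.npz',p=p,d=d,a=pose[0],b=pose[1])
cv2.imwrite('pics/wrist12.png',p[:,:,::-1])
print(proj('wrist',np.array([[.511,-.0457,.14],[.5168,.006,.14]]),pose))
"
```

```text
t 8.55 tcp [ 0.5085 -0.0452  0.1911] rot [-89.89  -0.32 173.51] F [2.  1.1 0.6] w 0.0444 j [ 17.   7. -22.  -0. -62.  67.]
-> (0.455, 0.075, 0.19) tool d [ 0.0667  0.0012 -0.1134] n 3.0
-> (0.4588, 0.0748, 0.19) tool d [ 0.0629  0.0012 -0.1136] n 3.0
[[325.3851216  247.64198363]
 [246.40805653 247.68868585]]
```

View pics/wrist12.png

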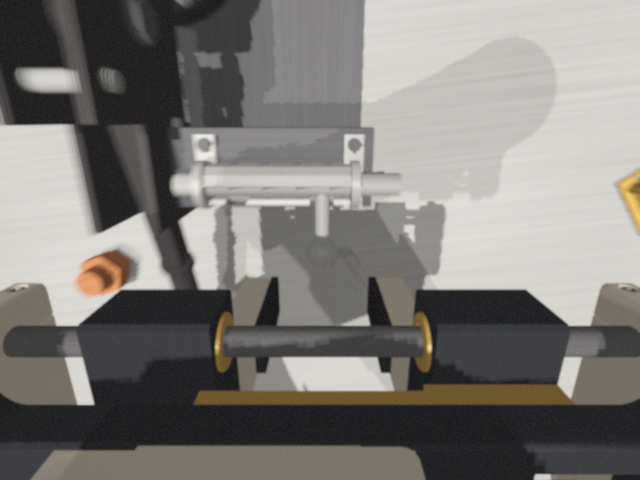

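```bash
python3 -c "
from to import *
from fit import T
p0=np.load('pose.npy')
for a in (-.35,-.15,.05,.25,.45,.47):
    print(a,T(p0,np.array([-.205*np.cos(a),0,.15+.205*np.sin(a)])).round(4), -205*np.cos(a)+205*np.cos(.35), 205*np.sin(a)+205*np.sin(.35))
g=T(p0,np.array([-.205*np.cos(.35),0,.17])); go(g.round(4))
"
```

```text
-0.35 [0.4606 0.0747 0.0797] 0.0 0.0
-0.15 [0.4506 0.0758 0.1194] -10.126664843175973 39.65923337127968
0.05 [0.4485 0.076  0.1602] -12.17239724725539 80.53978022885659
0.25 [0.4546 0.0754 0.2007] -6.0556403169694875 121.01186217554472
0.45 [0.4686 0.0738 0.2392] 7.979750151413924 159.4619850211697
0.47 [0.4704 0.0736 0.2428] 9.799907053670239 163.13573903107653
t 8.6 tcp [ 0.5128 -0.0451  0.1994] rot [-89.99   0.35 173.6 ] F [ 2.5 -0.   8.5] w 0.0449 j [ 17.   6. -21.   0. -62.  67.]
-> [0.4606 0.0747 0.17  ] tool d [ 0.0654  0.029  -0.1132] n 3.0
```

Request:
{"api": "apply_moves", "payload": {"deltas": [{"tx": 0.025,"ty": 0,"tz": -0.04,"turn": 0,"gripper": 0.06},{"tx": 0.05,"ty": 0,"tz": -0.08,"turn": 0,"gripper": 0.06},{"tx": 0.065,"ty": 0.015,"tz": -0.113,"turn": 0,"gripper": 0.06},{"tx": 0.065,"ty": 0.029,"tz": -0.113,"turn": 0,"gripper": 0.06},{"tx": 0.065,"ty": 0.029,"tz": -0.113,"turn": 0,"gripper": 0.06}]}}

```text
time_s: 9.1
tcp_pos: [0.4569, 0.0752, 0.1619]
eef_rot: [-89.9, -0.2, 173.6]
contact_force: [-0.3, 0.4, -1.1]
gripper_width: 0.0599
```

```bash
python3 -c "
from to import *
from plant import capture
go((.4606,.0747,.17),(.4606,.0747,.063))
s=r.get_state();pose=(s['tcp_pos'],s['eef_rot'])
p,d=capture('wrist');np.savez('wrist13.npz',p=p,d=d,a=pose[0],b=pose[1])
cv2.imwrite('pics/wrist13.png',p[:,:,::-1])
print(proj('wrist',np.array([[.4606,.0747,.0797],[.4653,.0742,.0814]]),pose))
p,d=capture('side');np.savez('side13.npz',p=p,d=d)
cv2.imwrite('pics/side13.png',cv2.resize(p[150:280,230:400,::-1],None,fx=4,fy=4,interpolation=2))
"
```

```text
t 9.1 tcp [0.4569 0.0752 0.1619] rot [-8.9900e+01 -1.6000e-01  1.7365e+02] F [-0.3  0.4 -1.1] w 0.0599 j [ 34.   3. -30.  -0. -57.  50.]
-> (0.4606, 0.0747, 0.17) tool d [-0.0037 -0.0081  0.0001] n 1.0
-> (0.4606, 0.0747, 0.063) tool d [-0.004   0.0989 -0.0001] n 2.0
[[324.85909087 231.87058661]
 [324.85776141 226.43931837]]
```

View pics/wrist13.png

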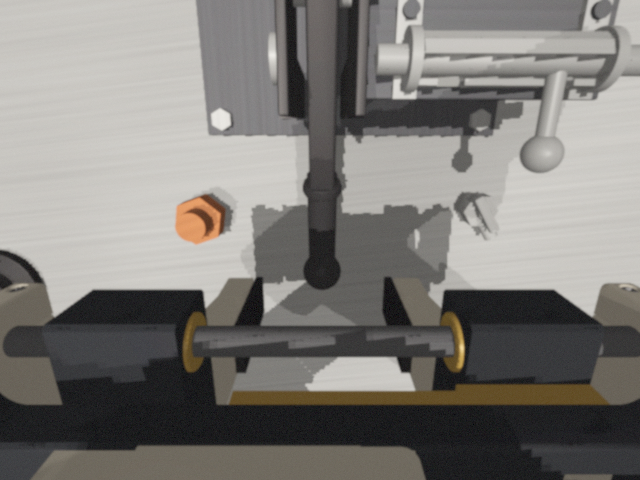

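View pics/side13.png

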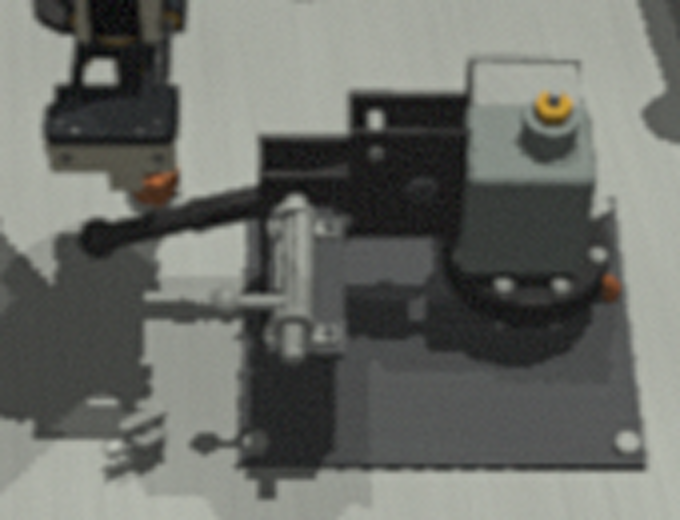

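Request:
{"api": "apply_moves", "payload": {"deltas": [{"tx": -0.004,"ty": 0.04,"tz": -0.0015,"turn": 0,"gripper": 0.05},{"tx": -0.004,"ty": 0.075,"tz": -0.0015,"turn": 0,"gripper": 0.05},{"tx": -0.004,"ty": 0.095,"tz": -0.0015,"turn": 0,"gripper": 0.05},{"tx": -0.004,"ty": 0.099,"tz": -0.0015,"turn": 0,"gripper": 0.05},{"tx": -0.004,"ty": 0.099,"tz": -0.0015,"turn": 0,"gripper": 0.05}]}}

```text
time_s: 9.7
tcp_pos: [0.4631, 0.0754, 0.0648]
eef_rot: [-90.0, -0.0, 173.5]
contact_force: [0.5, 0.6, 0.1]
gripper_width: 0.0503
```

```bash
python3 -c "
from to import *
from plant import capture
go((.4606,.0747,.063))
p,d=capture('wrist')
cv2.imwrite('pics/wrist14.png',p[:,:,::-1])
"
```

```text
t 9.7 tcp [0.4631 0.0754 0.0648] rot [-8.9950e+01 -2.0000e-02  1.7348e+02] F [0.5 0.6 0.1] w 0.0503 j [ 33.  11. -36.   0. -43.  50.]
-> (0.4606, 0.0747, 0.063) tool d [0.0024 0.0018 0.001 ] n 1.0
```

View pics/wrist14.png

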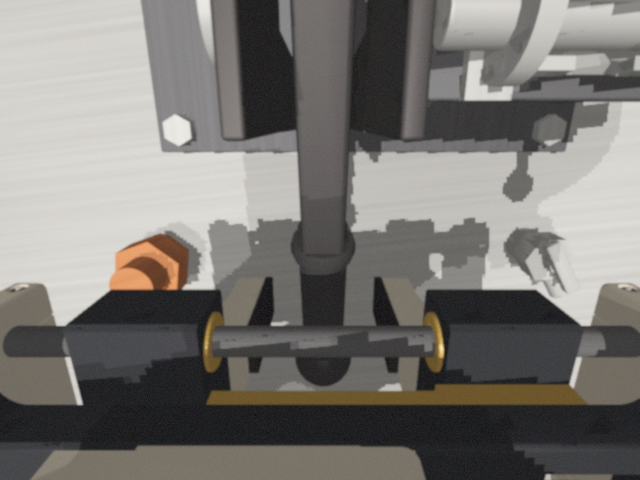

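Request:
{"api": "apply_moves", "payload": {"deltas": [{"tx": 0.0025,"ty": 0.002,"tz": 0,"turn": 0,"gripper": 0.03},{"tx": 0.0025,"ty": 0.002,"tz": 0,"turn": 0,"gripper": 0.008},{"tx": 0.0025,"ty": 0.002,"tz": 0,"turn": 0,"gripper": 0.008},{"tx": 0.0025,"ty": 0.002,"tz": 0,"turn": 0,"gripper": 0.008},{"tx": 0.0025,"ty": 0.002,"tz": 0,"turn": 0,"gripper": 0.008}], "newtons": 40}}

```text
time_s: 10.25
tcp_pos: [0.4603, 0.0758, 0.063]
eef_rot: [-90.0, 0.0, 173.6]
contact_force: [0.3, -3.4, 2.4]
gripper_width: 0.0189
```

Request:
{"api": "apply_moves", "payload": {"deltas": [{"tx": 0,"ty": 0,"tz": 0,"turn": 0,"gripper": 0.008},{"tx": 0.0015,"ty": -0.005,"tz": 0,"turn": 0,"gripper": 0.008},{"tx": 0.003,"ty": -0.01,"tz": 0,"turn": 0,"gripper": 0.008},{"tx": 0.0045,"ty": -0.015,"tz": 0,"turn": 0,"gripper": 0.008}]}}

```text
time_s: 10.65
tcp_pos: [0.4558, 0.0763, 0.0773]
eef_rot: [-90.0, -0.0, 173.5]
contact_force: [6.2, -5.1, -6.8]
gripper_width: 0.0191
```

Request:
{"api": "apply_moves", "payload": {"deltas": [{"tx": 0.0031,"ty": -0.0126,"tz": 0,"turn": 0,"gripper": 0.008},{"tx": 0.0053,"ty": -0.0247,"tz": 0,"turn": 0,"gripper": 0.008},{"tx": 0.0067,"ty": -0.0369,"tz": 0,"turn": 0,"gripper": 0.008},{"tx": 0.0075,"ty": -0.0491,"tz": 0,"turn": 0,"gripper": 0.008},{"tx": 0.0075,"ty": -0.0614,"tz": 0,"turn": 0,"gripper": 0.008}]}}

```text
time_s: 11.15
tcp_pos: [0.4478, 0.0772, 0.1386]
eef_rot: [-90.0, -0.1, 173.5]
contact_force: [6.0, -2.4, -9.1]
gripper_width: 0.0189
```

```bash
python3 -c "
from to import *
from plant import capture
go()
p,d=capture('wrist')
cv2.imwrite('pics/wrist15.png',p[:,:,::-1])
"
```

```text
t 11.15 tcp [0.4478 0.0772 0.1386] rot [-8.9960e+01 -6.0000e-02  1.7351e+02] F [ 6.  -2.4 -9.1] w 0.0189 j [ 35.   4. -33.  -0. -53.  49.]
```

View pics/wrist15.png

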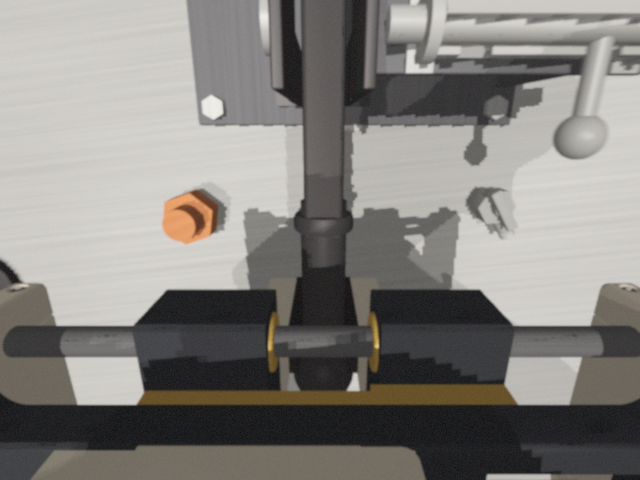

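Request:
{"api": "apply_moves", "payload": {"deltas": [{"tx": -0.0007,"ty": -0.0123,"tz": 0,"turn": 0,"gripper": 0.008},{"tx": -0.0022,"ty": -0.0245,"tz": 0,"turn": 0,"gripper": 0.008},{"tx": -0.0044,"ty": -0.0366,"tz": 0,"turn": 0,"gripper": 0.008},{"tx": -0.0073,"ty": -0.0485,"tz": 0,"turn": 0,"gripper": 0.008},{"tx": -0.011,"ty": -0.0603,"tz": 0,"turn": 0,"gripper": 0.008}]}}

```text
time_s: 11.7
tcp_pos: [0.4581, 0.076, 0.1987]
eef_rot: [-89.9, -0.2, 173.5]
contact_force: [1.8, -3.0, -9.3]
gripper_width: 0.0191
```

Request:
{"api": "apply_moves", "payload": {"deltas": [{"tx": -0.0043,"ty": -0.0115,"tz": 0,"turn": 0,"gripper": 0.008},{"tx": -0.0078,"ty": -0.0195,"tz": 0,"turn": 0,"gripper": 0.008},{"tx": -0.0098,"ty": -0.0235,"tz": 0,"turn": 0,"gripper": 0.008},{"tx": -0.0098,"ty": -0.0235,"tz": 0,"turn": 0,"gripper": 0.008}]}}

```text
time_s: 12.1
tcp_pos: [0.4686, 0.0748, 0.2233]
eef_rot: [-90.0, -0.1, 173.5]
contact_force: [-5.9, -2.3, 0.4]
gripper_width: 0.0192
```

```bash
python3 -c "
from to import *
from plant import capture
go()
p,d=capture('wrist')
cv2.imwrite('pics/wrist16.png',p[:,:,::-1])
p,d=capture('side')
cv2.imwrite('pics/side16.png',cv2.resize(p[110:260,210:400,::-1],None,fx=4,fy=4,interpolation=2))
"
```

```text
t 12.1 tcp [0.4686 0.0748 0.2233] rot [-8.9960e+01 -5.0000e-02  1.7352e+02] F [-5.9 -2.3  0.4] w 0.0192 j [ 33.   1. -23.   0. -65.  51.]
```

View pics/wrist16.png

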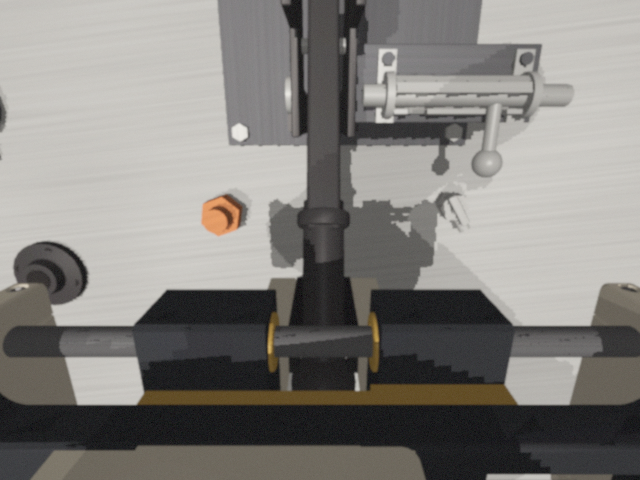

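View pics/side16.png

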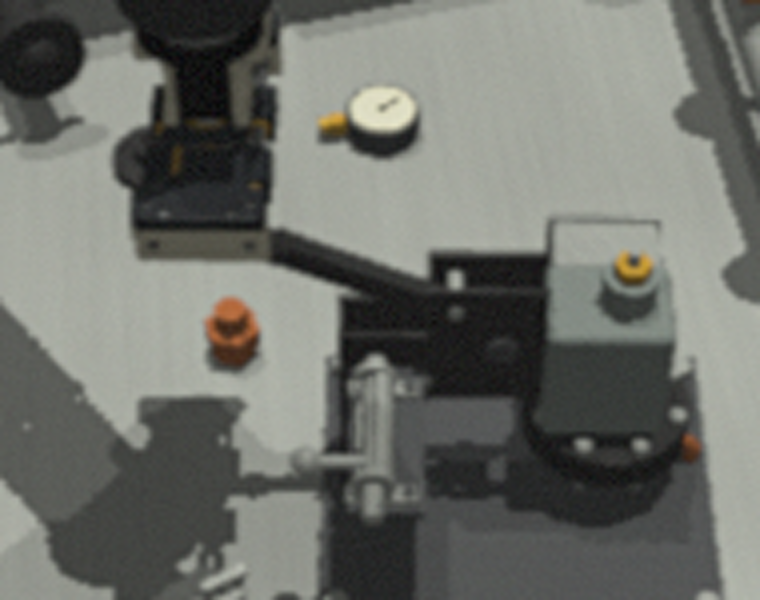

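Request:
{"api": "apply_moves", "payload": {"deltas": [{"tx": -0.0015,"ty": -0.002,"tz": 0,"turn": 0,"gripper": 0.008},{"tx": -0.002,"ty": -0.004,"tz": 0,"turn": 0,"gripper": 0.008},{"tx": -0.002,"ty": -0.004,"tz": 0,"turn": 0,"gripper": 0.008}]}}

```text
time_s: 12.5
tcp_pos: [0.4686, 0.0748, 0.2237]
eef_rot: [-89.9, -0.3, 173.5]
contact_force: [-2.5, -1.7, -24.6]
gripper_width: 0.0189
```

Request:
{"api": "apply_moves", "payload": {"deltas": [{"tx": 0.001,"ty": 0.003,"tz": 0,"turn": 0,"gripper": 0.008},{"tx": 0.001,"ty": 0.003,"tz": 0,"turn": 0,"gripper": 0.06},{"tx": 0.001,"ty": 0.003,"tz": 0,"turn": 0,"gripper": 0.06},{"tx": 0.001,"ty": 0.003,"tz": 0,"turn": 0,"gripper": 0.06},{"tx": 0.001,"ty": 0.003,"tz": 0,"turn": 0,"gripper": 0.06}]}}

```text
time_s: 13.0
tcp_pos: [0.4711, 0.0757, 0.2249]
eef_rot: [-90.1, 0.2, 173.6]
contact_force: [0.3, 0.0, 0.4]
gripper_width: 0.0455
```

Request:
{"api": "apply_moves", "payload": {"deltas": [{"tx": 0,"ty": -0.03,"tz": 0,"turn": 0,"gripper": 0.06},{"tx": 0,"ty": -0.07,"tz": 0,"turn": 0,"gripper": 0.06},{"tx": 0,"ty": -0.11,"tz": 0,"turn": 0,"gripper": 0.06},{"tx": 0,"ty": -0.11,"tz": -0.04,"turn": 0,"gripper": 0.06},{"tx": 0,"ty": -0.11,"tz": -0.09,"turn": 0,"gripper": 0.06}]}}

```text
time_s: 13.5
tcp_pos: [0.4811, 0.165, 0.3366]
eef_rot: [-90.2, 0.3, 173.4]
contact_force: [0.9, 0.4, 1.0]
gripper_width: 0.0604
```

Request:
{"api": "apply_moves", "payload": {"deltas": [{"tx": 0,"ty": 0,"tz": -0.045,"turn": 0,"gripper": 0.06},{"tx": 0,"ty": 0,"tz": -0.09,"turn": 0,"gripper": 0.06},{"tx": 0,"ty": 0,"tz": -0.13,"turn": 0,"gripper": 0.06},{"tx": 0,"ty": 0,"tz": -0.13,"turn": 0,"gripper": 0.06},{"tx": 0,"ty": 0,"tz": -0.13,"turn": 0,"gripper": 0.06}]}}

```text
time_s: 14.0
tcp_pos: [0.4949, 0.2948, 0.3334]
eef_rot: [-90.0, 0.0, 173.6]
contact_force: [-0.5, 0.3, 0.6]
gripper_width: 0.06
```

```bash
python3 -c "
from to import *
from plant import capture
from fit import T
go()
p0=np.load('pose.npy')
K=T(p0,np.array([[-.129,-.114,.14],[-.237*np.cos(.45),0,.15+.237*np.sin(.45)]]));print(K)
for n,(a,b,c,e) in (('top',(150,320,220,380)),('side',(130,280,220,400))):
    p,d=capture(n);np.savez(n+'20.npz',p=p,d=d);print(n,proj(n,K).round(1).tolist(),((proj(n,K)-[c,a])*4).round(0).tolist())
    cv2.imwrite(f'pics/{n}20.png',cv2.resize(p[a:b,c:e,::-1],None,fx=4,fy=4,interpolation=2))
"
```

```text
t 14.0 tcp [0.4949 0.2948 0.3334] rot [-89.97   0.   173.62] F [-0.5  0.3  0.6] w 0.06 j [ 50.   8.  -1.   0. -80.  33.]
[[ 0.5110226  -0.04571772  0.14      ]
 [ 0.43991729  0.0770194   0.25308683]]
top [[324.0, 265.8], [259.8, 291.9]] [[416.0, 463.0], [159.0, 568.0]]
side [[286.3, 225.3], [253.0, 162.3]] [[265.0, 381.0], [132.0, 129.0]]
```

View pics/top20.png

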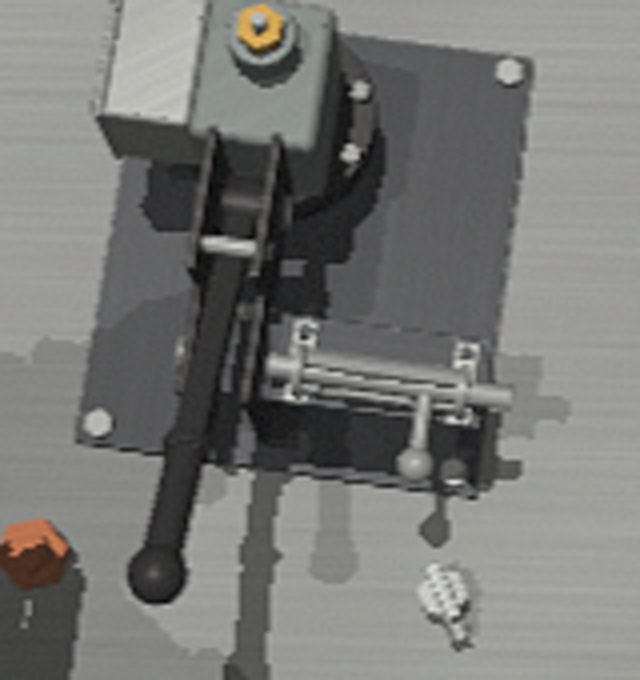

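View pics/side20.png

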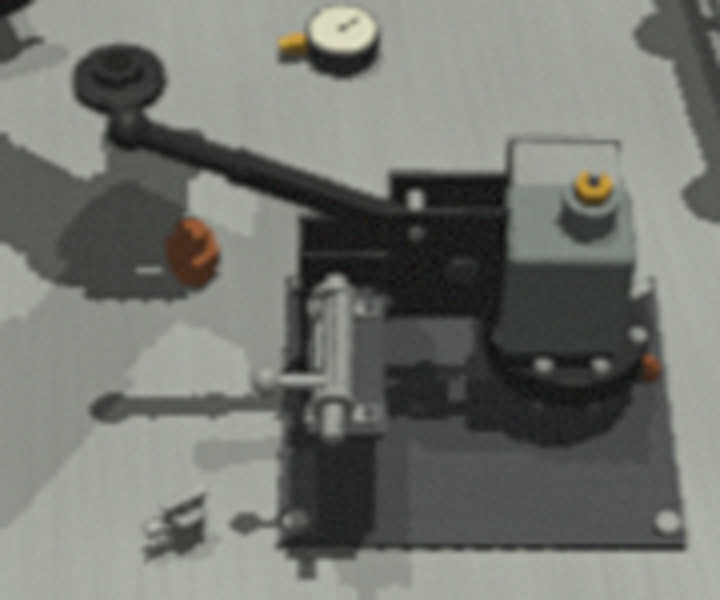

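```bash
python3 -c "
from plant import r
s=r.get_state();print(s['qd'].round(2),s['contact_force'].round(1));print(r.close_job())"
```

```text
[-0.6  -0.81 -0.26 -0.03  0.04  0.04] [-1.1 -0.1  0.6]
the job is handed in; nothing more can be done
None
```

The job is done and handed in at about 14 s. The bolt is fully out with its handle down in the outer notch, and the lever is up at its stop.

**What I did:**
- I pinched the knob, lifted the handle to about 1.0 rad and drew the bolt about 52 mm, until the end stop resisted with about 7 N. I then laid the handle down in the outer notch and let go.
- I gripped the lever and raised it along its arc until it stopped moving at about 25 N, which works out to about 0.80 rad. I released it and moved the arm well clear.

**Last checks:**
- **Bolt and handle:** in the top and side pictures the knob is within about 1 pixel of the calculated fully-out, handle-down position.
- **Lever:** in the side picture its end ball is within about 1.5 pixels of the calculated upper-stop position.
- **Loose fittings:** those visible in the last pictures look undisturbed. I did not measure how far any of them moved, and did not check the wrench, thermostat or gauge cap again.
- **Robot:** the force reading was about 1 N, within its noise, and nothing was touching.

**What disagreed:**
- The text puts the fingertips 17 mm ahead of the TCP. Wrist depth put them about 7 mm behind it. My first grasp therefore closed above the ball and slipped off, with about 8 N on the tool and the handle staying down. A grasp about 20 mm deeper held.
- The base plate is not centred on the lever in y; it sits about 25 mm towards -y. I allowed for this when locating the cutoff.

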